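Clear the bottle and open the vacuum valve

ROBOT

A 6-joint arm with a two-finger parallel gripper is mounted at the origin on a cart in front of the work surface, level with it; the furniture and walls round the work are solid. World frame = base frame: x ahead of the robot, y to its left, z up, the work surface at z = 0. Lengths are in m, angles in rad, forces in N, time in s.
With the tool pointing down it reaches from about 0.35 to 0.975 m from the base axis. Payload 4.9 kg.
Tool frame: the origin (TCP) lies on the mounting face of the last link; the fingertips stand env.tcp_to_tips ahead of it and the grasp point (between the pads) lies 155 mm ahead of it (env.tcp_to_tips is the distance from the TCP to the fingertips, in m); x points along the fingers, z is the direction in which the jaws open and shut, and the axes are right-handed (so a half turn about x gives the same grasp; the last joint's range is limited). The gripper opens to 85 mm and grips with 20 to 120 N. Pads are 22 mm wide; open, the fingers measure 114 mm over their backs; the gripper's body (76 mm by 85 mm) begins 54 mm behind the grasp point. The pads swing forward as they close: fully open they stand 13 mm farther back than shut.
Start: joints at [1.032, 0.053, 1.613, -0, 1.476, -0.119], TCP at [0.255, 0.571, 0.405] pointing down, gripper open.
Joint ranges: [-3.01, 3.01], [-1.01, 2.22], [0.06, 2.58], [-1.02, 4.17], [0.09, 2.62], [-3.14, 3.14]. Speed limits (rad/s): [2.57, 2.57, 3.14, 3.14, 3.14, 3.14].

INTERFACE

Orientations are given as a 3x3 rotation matrix whose columns are the frame's x, y, z axes.
In Python, from plant import env gives the robot as it stands.
- The arm moves only by the tool arm_command, never from a script. Its argument "increments" is a list of rows, each a list of 2 entries, a list of its own where there are three numbers: the shift along the tool's x, y, z in units of 0.12 m (1.0 is 0.12 m), then the turn, a rotation vector about the tool's x, y, z in units of 45 degrees (1.0 is 45 degrees). In form: [[[tx, ty, tz], [wx, wy, wz]], ...]. A call has 1 to 8 rows; each row shifts and turns the commanded pose from where the row before left it, along the tool's axes as they then stand; what a row does not reach is not made up. A row lasts 1/8 s, in which the tool goes at most 62.5 mm and 10.7 degrees, less where a joint would pass 70% of its speed; a pose out of reach is approached as far as the arm can. A call with a number of a shift or a turn outside -1 to 1 is refused whole. A call with a gripper value outside its range is refused whole. "gripper" is the opening, from 0 (shut) to 1 (fully open), set as the call begins (left out, the last holds). The fingers move at their own pace and stop on an object; the grip force is fixed at half the most. Time passes only in rows, so rows that do not move let the fingers close. It gives the time, the measured TCP pose, the force and the opening at its end, in the units of the state.
- env.state(): the state, without advancing time (a new reading comes with each control period).
- env.grab_frame(name): name is "scene" or "top" or "wrist"; returns (picture, depth): 420x560x3 uint8, blue, green, red; 420x560 float32, m along the optical axis (not along the pixel's ray), 0 where there is no reading.
- env.camera_model(name): a dict with "fx", "fy", "cx", "cy" (pixels), "extrinsics" (4x4, takes a point from camera to world coordinates). Camera axes: x right, y down, z forward; pixel columns grow to the right and rows downward; lengths in m; the calibration is good to about 2 mm. A picture is of the moment at which its call begins: read the wrist's pose just before it. camera_model takes no time and is no camera call; for the wrist camera it gives the pose at the moment of the call.
- env.finish_job(): hands the job in, once; it reports no verdict.
Trained networks look in the newest picture that a camera, given by its name, has taken for a name from the list of things; names that differ only in an ending like _2 or _b are one class to them, and where a whole thing is asked for, a point or a joint stands for the part that bears it (a point fixed in the world has none). Each returns a list of dicts, best first, with "p" (0 to 1); they miss things now and then, are a little off and sometimes report something else, mostly with a low value. They report only what shows in the picture. A call takes as long as a camera call. They do not tell look-alikes from the thing itself.
- env.masks_of(thing, camera): "mask" (420x560 bool, what is visible of it) and "position" ([row, column] in pixels, amid what is visible of it).
The state is a dict: "clock": time; "joint_pos": joint angles; "qvel": joint speeds; "effort": joint torques, N m; "tool_pos": TCP position; "tcp_rot": TCP orientation; "force": force on the tool from outside, world axes, zero at the start; "torque": the same for the moment, N m; "width": finger opening in m.
Only numpy, scipy, OpenCV 4.12 (cv2) and the standard library are available. Lean on these libraries where they do the work, as an engineer would, in place of code of your own. Each camera call takes 0.05 s, during which the arm holds its last target.

TASK

A stain bottle is standing in the way of the lever of the filtration manifold's quarter-turn valve. First, with the valve still shut, move the bottle out of the way and leave it standing upright on the worktop, at least 20 cm from the valve; then swing the lever all the way to its open stop, in line with the pipe. Leave the cup, the dropper bottle and the tub where they are.

Things in the scene. Friction and masses are not known exactly. Their poses are not given: they have to be found in the camera images.
- manifold: Vacuum filtration manifold, fixed to the worktop. Origin: on the worktop straight below the valve's spindle. A steel pipe (22 mm thick, axis 36 mm up) runs along its y axis; at its +y side two small steel funnels (47 mm wide, tops 118 mm high, at y = +85 and +138 mm), at its -y end a grey pump box (80 x 80 mm, 95 mm high, from y = -155 to -235 mm). Its -x side, where lever and bottle are, faces roughly the robot.
- spindle (a point): Point on the vertical hinge axis of the valve lever, 80 mm above the worktop, over the manifold's origin.
- lever_grip (a point): Middle height of the black sleeve of the lever, 90 mm from the spindle axis and 77.5 mm above the worktop; moves with the lever. Sleeve: 16 mm wide, 17 mm high (69 to 86 mm above the worktop), from 39 to 125 mm from the axis. Free space below it, except the pipe (top at 47 mm) when the lever is open.
- valve_lever (a joint): Angle of the lever. 0 = shut: lever points along the manifold's -x, across the pipe. It turns in the horizontal plane, counter-clockwise seen from above, to the open stop at 1.571 rad, where it points along the manifold's -y, over the pipe and toward the pump. Starts at 0 to 0.1. Stiff by friction only (about 1.3 N at the sleeve); stays where it is left.
- bottle_center (a point): Centre of the stain bottle in the lever's path, half-way up (55.5 mm above its underside), z axis along the bottle. Round closed bottle, 50 mm diameter up to 90 mm height, then a 28 mm blue cap up to 111 mm; 0.13 to 0.25 kg. It starts upright on the worktop in the quarter between shut lever and pipe, 60 to 100 mm from the pipe on the manifold's -x side and 75 to 100 mm to the -y side of the spindle.
- bottle: The same stain bottle; origin at the centre of its underside. The worktop in front of the microscope, within 50 mm of world x = 0.58, y = -0.03, is always free.
- cup: Bystander: specimen cup with a red screw cap, 60 mm diameter, 66 mm high, behind the pump box; origin at its underside.
- dropper: Bystander: small dropper bottle, 26 mm diameter, 66 mm high, to the right of the microscope's foot; origin at its underside.
- tub: Bystander: small round tub with an orange lid, 48 mm diameter, 41 mm high, to the right of the microscope's foot; origin at its underside.
Mind the look-alikes: they are no part of the job. There is more than one size of the bottle; the job needs the smaller.

How it is judged:
On the way, in this order (a step that is already met when the one before it is completed fails the run):
1. the bottle stands released and upright on the worktop, clear of the valve, while the valve is still shut (horizontal distance between bottle_center and spindle above 0.185 m and angle between bottle_center's own z axis and vertical below 0.12 rad and height (world z) of bottle_center between 0.045 and 0.066 m and linear speed of bottle below 0.03 m/s and value of joint valve_lever below 0.4 rad and contact force between the fingers and bottle below 0.2 N), for 0.2 s.
2. the lever is at its open stop (value of joint valve_lever above 1.42 rad), for 0.2 s.
At the end, for the whole second after the job is handed in: The lever rests within 0.15 rad (9 degrees) of its open stop, and the bottle stands still and upright (within 0.12 rad) on the worktop, its centre more than 185 mm from the spindle axis (horizontal distance between bottle_center and spindle above 0.185 m and angle between bottle_center's own z axis and vertical below 0.12 rad and height (world z) of bottle_center between 0.045 and 0.066 m and linear speed of bottle below 0.03 m/s and value of joint valve_lever above 1.42 rad and velocity of joint valve_lever between -0.05 and 0.05 rad/s); the robot touches nothing.
It fails at once if the cup, the dropper bottle or the tub is moved by more than 30 mm (distance of any of cup, dropper, tub from where it was at the start of the episode above 0.03 m).
It also fails if it takes over 56 s, if anything falls off the work surface, if the arm or the gripper's body presses on something with over 40 N, if the wrist force passes 120 N, or if a joint passes its speed limit or range.

## Working session

There is one attempt and no reset: what is moved stays moved. The work goes in short steps, Python scripts to look and compute and a tool call to move; the robot and the scene stay as the last step left them, time stands still between calls to the robot, and variables do not carry over. Pictures are saved under pics/ and viewed, and the job is handed in when it is done.

Besides the shell and the picture viewer there is one more tool, called after "Emit:" as name(argument=value, ...), one argument or row to a line, values as JSON. arm_command: Moves the arm, as the interface text tells. Its arguments: {"type":"object","properties":{"increments":{"type":"array","items":{"type":"array"}},"gripper":{"type":"number"}},"required":["increments"]}

```bash
mkdir -p pics; ls
cat > h.py <<'E'
import numpy as np, cv2
from plant import env
def grab(n,fn):
    c=env.camera_model(n); im,d=env.grab_frame(n); cv2.imwrite('pics/'+fn,im); return c,im,d
def pts(c,d,m):
    v,u=np.nonzero(m&(d>0)); z=d[v,u]
    P=np.c_[(u-c['cx'])/c['fx']*z,(v-c['cy'])/c['fy']*z,z,np.ones(len(z))]
    return (P@np.array(c['extrinsics']).T)[:,:3]
E
python3 - <<'E'
from h import *
print(env.tcp_to_tips, env.state())
for n in ('scene','top'):
    c,im,d=grab(n,n+'0.png')
    for t in ('bottle','lever_grip','manifold','cup','dropper','tub'):
        for r in env.masks_of(t,n)[:3]:
            p=pts(c,d,r['mask'])
            print(n,t,round(r['p'],2),r['position'],r['mask'].sum(),p.min(0).round(3),p.max(0).round(3),np.median(p,0).round(3))
E
```

```text
pics
0.1734 {'clock': 0.0, 'joint_pos': array([ 1.03199680e+00,  5.32996655e-02,  1.61428181e+00,  1.27906883e-05,
        1.47596355e+00, -1.18982533e-01]), 'qvel': array([-0.00019645, -0.00131311, -0.0005394 , -0.00103224,  0.00129702,
       -0.00069321]), 'effort': array([ 4.96641296e-04, -3.93698680e+01, -3.70167124e+01, -1.29690702e-04,
        7.26659011e-03,  3.04679055e-06]), 'tool_pos': array([0.25459425, 0.57049819, 0.40350541]), 'tcp_rot': array([[-1.01270007e-03, -9.13162923e-01,  4.07593486e-01],
       [-1.66923187e-03,  4.07594671e-01,  9.13161430e-01],
       [-9.99998094e-01,  2.44390602e-04, -1.93705181e-03]]), 'force': array([-0.75124591,  0.02067836, -0.01271946]), 'torque': array([ 1.34270994e-02, -2.86352618e-02,  8.98917177e-05]), 'width': 0.08544319449648081}
scene bottle 0.96 [208.6, 252.7] 581 [ 0.535  0.224 -0.   ] [0.614 0.342 0.112] [0.553 0.235 0.055]
scene bottle 0.79 [179.5, 183.0] 1050 [ 0.396  0.461 -0.003] [0.532 0.789 0.159] [0.425 0.478 0.074]
scene lever_grip 0.58 [188.5, 230.8] 201 [ 0.476  0.315 -0.003] [0.658 0.527 0.086] [0.529 0.333 0.078]

[... 498 characters left out ...]
034]
top bottle 0.7 [146.9, 259.3] 492 [ 0.749  0.166 -0.003] [0.832 0.229 0.071] [0.774 0.195 0.065]
top bottle 0.56 [279.9, 132.7] 1097 [ 0.395  0.464 -0.005] [0.468 0.57  0.162] [0.433 0.484 0.11 ]
top bottle 0.55 [226.2, 238.0] 364 [ 0.538  0.226 -0.002] [0.594 0.273 0.115] [0.557 0.245 0.078]
top manifold 0.86 [210.9, 205.7] 3505 [ 0.478  0.124 -0.006] [0.716 0.561 0.122] [0.603 0.326 0.08 ]
top cup 0.83 [145.9, 261.9] 453 [ 0.749  0.169 -0.003] [0.832 0.229 0.071] [0.775 0.195 0.065]
top dropper 0.54 [203.5, 411.5] 111 [ 0.622 -0.21   0.004] [ 0.647 -0.187  0.068] [ 0.632 -0.195  0.043]
top tub 0.72 [174.6, 396.0] 284 [ 0.682 -0.19   0.003] [ 0.729 -0.145  0.046] [ 0.704 -0.164  0.04 ]
```

View pics/scene0.png

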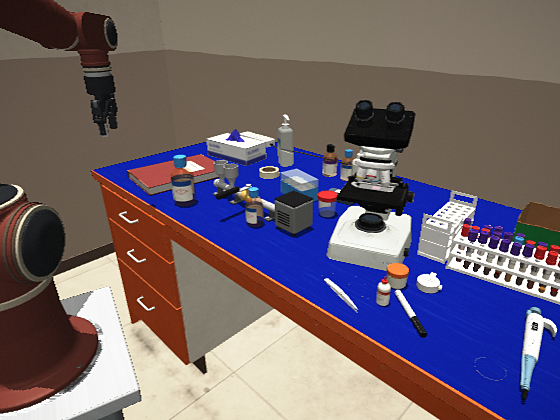

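View pics/top0.png

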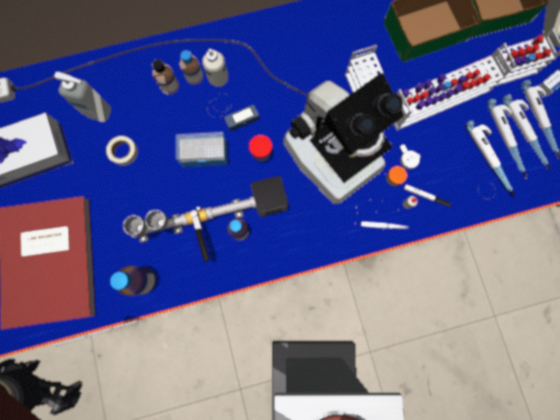

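Run:
```python
from h import *
for n in ('scene','top'):
    c,im,d=grab(n,n+'1.png')
    P=pts(c,d,np.ones(d.shape,bool))
    def sel(lo,hi): return P[((P>lo)&(P<hi)).all(1)]
    cap=sel([.5,.2,.107],[.62,.3,.12]); print(n,'cap',len(cap),cap.mean(0).round(4),cap.min(0).round(3),cap.max(0).round(3))
    b=sel([.5,.2,.02],[.62,.285,.085]); print('body',len(b),b.min(0).round(3),b.max(0).round(3))
    # sleeve
    l=sel([.45,.28,.08],[.6,.42,.095]); print('sleeve',len(l),l.min(0).round(3),l.max(0).round(3))
    if len(l)>5:
        m=l.mean(0); w,v=np.linalg.eigh(np.cov((l-m)[:,:2].T)); print(m.round(4),v[:,1],np.sqrt(w))
    pb=sel([.5,.05,.088],[.75,.22,.102]); print('pump',len(pb),pb.min(0).round(3),pb.max(0).round(3))
    if len(pb)>5: print(cv2.minAreaRect(pb[:,:2].astype(np.float32)))
    f=sel([.5,.3,.11],[.75,.6,.125]); print('funnels',len(f),f.min(0).round(3),f.max(0).round(3))
    pi=sel([.5,.05,.042],[.75,.5,.052]); 
    np.save(n+'P.npy',P)
    # pipe ridge
    print('pipe',len(pi)); 
    if len(pi)>5: print(np.polyfit(pi[:,1],pi[:,0],1))
```

```text
scene cap 41 [0.5598 0.248  0.11  ] [0.547 0.236 0.107] [0.572 0.262 0.112]
body 474 [0.536 0.222 0.02 ] [0.62  0.284 0.085]
sleeve 84 [0.478 0.315 0.08 ] [0.582 0.42  0.093]
[0.5215 0.3391 0.0839] [-0.72565053 -0.68806345] [0.01250148 0.03690041]
pump 367 [0.599 0.126 0.088] [0.687 0.213 0.096]
((0.6445072889328003, 0.16888147592544556), (0.07807035744190216, 0.07811891287565231), 13.043732643127441)
funnels 127 [0.538 0.416 0.11 ] [0.597 0.516 0.119]
pipe 456
[-0.18618994  0.68437381]
top cap 103 [0.5623 0.2505 0.1111] [0.55  0.237 0.107] [0.575 0.263 0.116]
body 312 [0.538 0.2   0.022] [0.62  0.283 0.084]
sleeve 216 [0.478 0.316 0.08 ] [0.597 0.42  0.093]
[0.5205 0.3354 0.0841] [-0.91157233 -0.41113973] [0.00817314 0.02634966]
pump 932 [0.601 0.126 0.088] [0.691 0.216 0.099]
((0.6451075673103333, 0.17071303725242615), (0.07685795426368713, 0.07858799397945404), 14.793296813964844)
funnels 175 [0.54  0.418 0.11 ] [0.598 0.516 0.121]
pipe 892
[-0.35104206  0.73608724]
```

The small stain bottle is at scene pixel (253,209) and top pixel (238,228). The bigger look-alike is at scene (183,188). From pump and funnels:
- The spindle is at about (0.596, 0.359), with the manifold yawed about 14.5°.
- The bottle is at (0.561, 0.249), which is (-61, -98) mm in the manifold frame. That fits the given ranges.

I'll grasp from above with the jaws opening along world y, first turning the tool and moving over the bottle.

Emit:
arm_command(
  increments=[
    [[0,0,0],[-0.178,0,0]],
    [[0,0,0],[-0.178,0,0]],
    [[0,0,0],[-0.178,0,0]],
    [[0,-0.32,-0.335],[0,0,0]],
    [[0,-0.32,-0.335],[0,0,0]],
    [[0,-0.32,-0.335],[0,0,0]],
    [[0,-0.32,-0.335],[0,0,0]],
    [[0,-0.32,-0.335],[0,0,0]],
  ],
  gripper=1,
)

```text
clock: 1.8
tool_pos: [0.4476, 0.3682, 0.405]
tcp_rot: [[0.001, -1.0, 0.0], [0.0, 0.0, 1.0], [-1.0, -0.001, 0.0]]
force: [0.4, 0.4, -0.1]
width: 0.0854
```

Emit:
arm_command(
  increments=[
    [[0,-0.32,-0.335],[0,0,0]],
    [[0,-0.32,-0.335],[0,0,0]],
    [[0,-0.32,-0.335],[0,0,0]],
    [[0,0,0],[0,0,0]],
    [[0,0,0],[0,0,0]],
    [[0,0,0],[0,0,0]],
  ],
)

```text
clock: 2.55
tool_pos: [0.561, 0.25, 0.4047]
tcp_rot: [[-0.0, -1.0, -0.001], [0.0, -0.001, 1.0], [-1.0, 0.0, 0.0]]
force: [0.5, 0.2, 0.2]
width: 0.0855
```

Run:
```python
from h import *
s=env.state();print(s['clock'],s['tool_pos'],s['tcp_rot'].round(4))
c,im,d=grab('wrist','w1.png')
P=pts(c,d,np.ones(d.shape,bool))
def sel(lo,hi): return P[((P>lo)&(P<hi)).all(1)]
cap=sel([.5,.2,.106],[.62,.3,.12]); print(len(cap),cap.min(0),cap.max(0),cv2.minEnclosingCircle(cap[:,:2].astype(np.float32)) if len(cap) else 0)
```

```text
2.55 [0.56103736 0.25000013 0.40472025] [[-2.0e-04 -1.0e+00 -1.3e-03]
 [ 2.0e-04 -1.3e-03  1.0e+00]
 [-1.0e+00  2.0e-04  2.0e-04]]
993 [0.54587663 0.23866675 0.10620418] [0.57256226 0.26560336 0.11335588] ((0.5593199729919434, 0.25220155715942383), 0.013911879621446133)
```

View pics/w1.png

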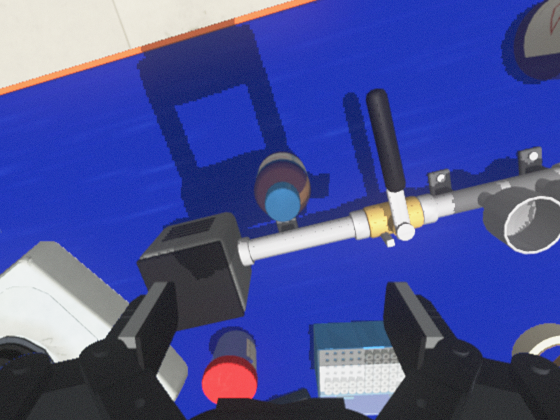

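The wrist view shows the bottle's cap at (282,203), clear of the lever and pump. The cap circle fits at (0.560, 0.251) with r = 13.9 mm, as expected. I'll descend.

Emit:
arm_command(
  increments=[
    [[0.3,0.008,0.008],[0,0,0]],
    [[0.3,0,0],[0,0,0]],
    [[0.3,0,0],[0,0,0]],
    [[0.25,0,0],[0,0,0]],
    [[0.2,0,0],[0,0,0]],
    [[0.17,0,0],[0,0,0]],
    [[0,0,0],[0,0,0]],
    [[0,0,0],[0,0,0]],
  ],
)

```text
clock: 3.6
tool_pos: [0.5612, 0.2503, 0.2234]
tcp_rot: [[0.002, -1.0, -0.0], [0.0, -0.0, 1.0], [-1.0, -0.002, 0.0]]
force: [-0.5, -0.2, 1.1]
width: 0.0854
```

Emit:
arm_command(
  increments=[
    [[0,0,0],[0,0,0]],
    [[0,0,0],[0,0,0]],
    [[0,0,0],[0,0,0]],
    [[0,0,0],[0,0,0]],
    [[0,0,0],[0,0,0]],
    [[0,0,0],[0,0,0]],
    [[0,0,0],[0,0,0]],
    [[0,0,0],[0,0,0]],
  ],
  gripper=0,
)

```text
clock: 4.6
tool_pos: [0.5614, 0.2502, 0.2237]
tcp_rot: [[0.002, -1.0, 0.0], [0.001, 0.0, 1.0], [-1.0, -0.002, 0.001]]
force: [-0.3, 1.5, 5.5]
width: 0.049
```

Emit:
arm_command(
  increments=[
    [[-0.05,0,0],[0,0,0]],
    [[-0.1,0,0],[0,0,0]],
    [[-0.2,0,0],[0,0,0]],
    [[-0.25,0,0],[0,0,0]],
    [[-0.25,0,0],[0,0,0]],
    [[-0.25,0,0],[0,0,0]],
    [[0,0,0],[0,0,0]],
    [[0,0,0],[0,0,0]],
  ],
)

```text
clock: 5.6
tool_pos: [0.5604, 0.2497, 0.3529]
tcp_rot: [[-0.002, -1.0, 0.0], [-0.001, 0.0, 1.0], [-1.0, 0.002, -0.001]]
force: [-1.2, -0.2, -2.5]
width: 0.0486
```

Run:
```python
from h import *
s=env.state();print(s['clock'],s['tool_pos'],s['force'],s['width'])
c,im,d=grab('scene','s2.png')
cv2.imwrite('pics/s2c.png',cv2.resize(im[100:260,150:400],None,fx=3,fy=3))
```

```text
5.6 [0.56040655 0.24974532 0.35286876] [-1.19135176 -0.19964098 -2.51496913] 0.04857816805342809
```

View pics/s2c.png

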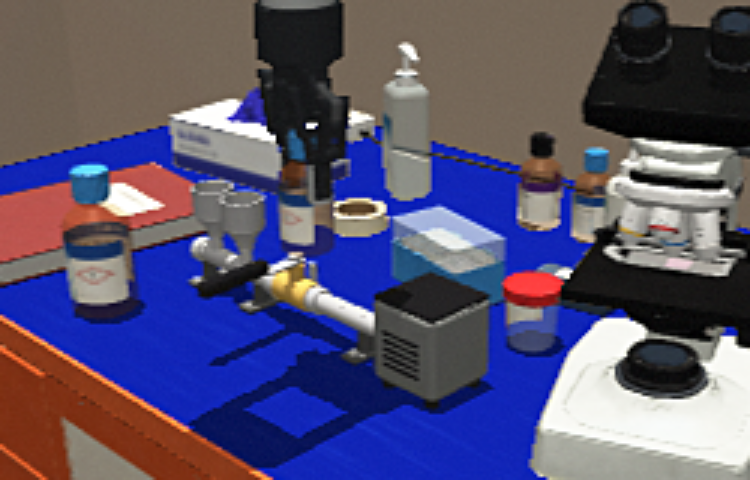

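The bottle is held upright, with its crop position at (305,215). I'll check the microscope's clearance around the drop spot.

Run:
```python
import numpy as np
P=np.concatenate([np.load('sceneP.npy'),np.load('topP.npy')])
for y in np.arange(-.14,.14,.04):
    q=P[(abs(P[:,1]-y)<.02)&(P[:,0]>.45)&(P[:,0]<1)]
    print(y.round(2),[ (h, q[(q[:,2]>h)][:,0].min().round(3) if (q[:,2]>h).any() else None) for h in (.012,.05,.12,.2,.3)])
```

```text
-0.14 [(0.012, np.float64(0.572)), (0.05, np.float64(0.731)), (0.12, np.float64(0.74)), (0.2, None), (0.3, None)]
-0.1 [(0.012, np.float64(0.685)), (0.05, np.float64(0.702)), (0.12, np.float64(0.71)), (0.2, np.float64(0.737)), (0.3, np.float64(0.737))]
-0.06 [(0.012, np.float64(0.654)), (0.05, np.float64(0.679)), (0.12, np.float64(0.679)), (0.2, np.float64(0.693)), (0.3, np.float64(0.709))]
-0.02 [(0.012, np.float64(0.635)), (0.05, np.float64(0.653)), (0.12, np.float64(0.654)), (0.2, np.float64(0.675)), (0.3, np.float64(0.678))]
0.02 [(0.012, np.float64(0.64)), (0.05, np.float64(0.651)), (0.12, np.float64(0.66)), (0.2, np.float64(0.676)), (0.3, np.float64(0.676))]
0.06 [(0.012, np.float64(0.684)), (0.05, np.float64(0.71)), (0.12, np.float64(0.716)), (0.2, np.float64(0.721)), (0.3, np.float64(0.721))]
0.1 [(0.012, np.float64(0.727)), (0.05, np.float64(0.767)), (0.12, np.float64(0.779)), (0.2, np.float64(0.833)), (0.3, None)]
0.14 [(0.012, np.float64(0.605)), (0.05, np.float64(0.606)), (0.12, None), (0.2, None), (0.3, None)]
```

Emit:
arm_command(
  increments=[
    [[0,0.04,-0.15],[0,0,0]],
    [[0,0,-0.3],[0,0,0]],
    [[0,0,-0.4],[0,0,0]],
    [[0,0,-0.4],[0,0,0]],
    [[0,0,-0.4],[0,0,0]],
    [[0,0,-0.35],[0,0,0]],
    [[0,0,-0.23],[0,0,0]],
    [[0,0,-0.1],[0,0,0]],
  ],
)

```text
clock: 6.65
tool_pos: [0.5552, -0.0315, 0.3532]
tcp_rot: [[-0.002, -1.0, 0.003], [0.0, 0.003, 1.0], [-1.0, 0.002, 0.0]]
force: [-0.5, 0.5, -3.0]
width: 0.0492
```

Emit:
arm_command(
  increments=[
    [[0.1,0,0],[0,0,0]],
    [[0.25,0,0],[0,0,0]],
    [[0.25,0,0],[0,0,0]],
    [[0.25,0,0],[0,0,0]],
    [[0.11,0,0],[0,0,0]],
    [[0,0,0],[0,0,0]],
    [[0,0,0],[0,0,0]],
    [[0,0,0],[0,0,0]],
  ],
)

```text
clock: 7.65
tool_pos: [0.5566, -0.0297, 0.2407]
tcp_rot: [[0.003, -1.0, 0.0], [-0.0, 0.0, 1.0], [-1.0, -0.003, -0.0]]
force: [0.4, 0.4, -2.1]
width: 0.0489
```

Emit:
arm_command(
  increments=[
    [[0.05,0,0],[0,0,0]],
    [[0.04,0,0],[0,0,0]],
    [[0.03,0,0],[0,0,0]],
    [[0,0,0],[0,0,0]],
    [[0,0,0],[0,0,0]],
  ],
)

```text
clock: 8.28
tool_pos: [0.5559, -0.0296, 0.2247]
tcp_rot: [[-0.0, -1.0, 0.0], [0.0, 0.0, 1.0], [-1.0, 0.0, 0.0]]
force: [0.1, -0.1, -1.6]
width: 0.0487
```

Emit:
arm_command(
  increments=[
    [[0.015,0,0],[0,0,0]],
    [[0,0,0],[0,0,0]],
    [[0,0,0],[0,0,0]],
  ],
)

```text
clock: 8.65
tool_pos: [0.5562, -0.0297, 0.2237]
tcp_rot: [[0.001, -1.0, 0.0], [-0.0, 0.0, 1.0], [-1.0, -0.001, -0.0]]
force: [-0.9, 0.9, 3.5]
width: 0.0492
```

Contact with the worktop shows in the force (-1.6 to +3.5 N). Release.

Emit:
arm_command(
  increments=[
    [[0,0,0],[0,0,0]],
    [[0,0,0],[0,0,0]],
    [[0,0,0],[0,0,0]],
    [[0,0,0],[0,0,0]],
    [[0,0,0],[0,0,0]],
    [[0,0,0],[0,0,0]],
    [[0,0,0],[0,0,0]],
    [[0,0,0],[0,0,0]],
  ],
  gripper=1,
)

```text
clock: 9.65
tool_pos: [0.5559, -0.0296, 0.2229]
tcp_rot: [[-0.0, -1.0, 0.0], [0.0, 0.0, 1.0], [-1.0, 0.0, 0.0]]
force: [-0.1, -0.5, 0.4]
width: 0.0855
```

Emit:
arm_command(
  increments=[
    [[-0.1,0,0],[0,0,0]],
    [[-0.25,0,0],[0,0,0]],
    [[-0.3,0,0],[0,0,0]],
    [[-0.3,0,0],[0,0,0]],
    [[-0.25,0,0],[0,0,0]],
    [[0,0,0],[0,0,0]],
    [[0,0,0],[0,0,0]],
  ],
)

```text
clock: 10.52
tool_pos: [0.5556, -0.0296, 0.3662]
tcp_rot: [[-0.001, -1.0, 0.0], [0.0, 0.0, 1.0], [-1.0, 0.001, 0.0]]
force: [-0.7, 0.1, -1.1]
width: 0.0855
```

Run:
```python
from h import *
s=env.state();print(s['clock'],s['tool_pos'],s['force'],s['width'])
for n in ('scene','wrist'):
    c,im,d=grab(n,n+'3.png')
    P=pts(c,d,np.ones(d.shape,bool))
    q=P[((P>[.5,-.08,.1])&(P<[.61,.02,.12])).all(1)]; print(n,len(q),q.mean(0) if len(q) else '')
    q=P[((P>[.5,-.08,.02])&(P<[.61,.02,.08])).all(1)]; print(n,len(q),q.min(0) if len(q) else '',q.max(0) if len(q) else '')
    for r in env.masks_of('lever_grip',n)[:2]:
        m=cv2.erode(r['mask'].astype(np.uint8),np.ones((2,2)))>0
        p=pts(c,d,m);
        if len(p): p=p[(p[:,2]>.08)&(p[:,2]<.092)];print(n,r['p'],r['position'],len(p))
        if len(p)>9: mm=p.mean(0);w,v=np.linalg.eigh(np.cov((p-mm)[:,:2].T));print(mm,v[:,1],np.sqrt(w),p.min(0),p.max(0))
```

```text
10.525 [ 0.55561721 -0.02959161  0.36622913] [-0.72502485  0.082574   -1.13474623] 0.08546627155997495
scene 101 [ 0.55310438 -0.03333577  0.10767347]
scene 547 [ 0.52971656 -0.0560021   0.02016122] [ 0.57757652 -0.01209354  0.0799582 ]
scene 0.54 [187.3, 232.3] 48
[0.51576434 0.32840234 0.08261785] [-0.96142596 -0.27506386] [0.00217775 0.02273557] [0.4812009  0.31633176 0.08015186] [0.55576318 0.33959185 0.08583971]
wrist 1408 [ 0.55282732 -0.02796363  0.1105905 ]
wrist 1903 [ 0.52916507 -0.05240643  0.02009672] [ 0.57164462 -0.00382152  0.07999261]
```

View pics/scene3.png

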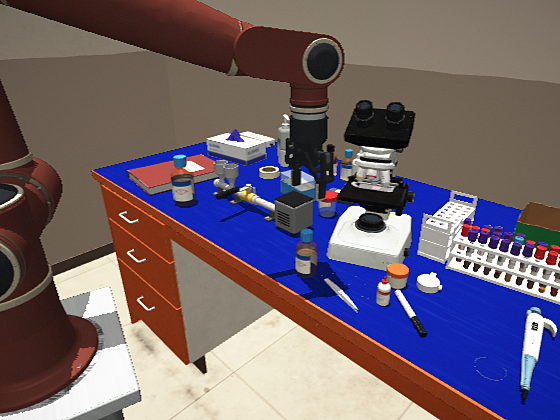

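The bottle stands at (0.554, -0.030), at scene pixel (306,255), and the lever is still shut. I'll shut the fingers and move above the far (+y) side of the lever.

Emit:
arm_command(
  increments=[
    [[0,0,0.25],[0,0,0]],
    [[0,0.05,0.42],[0,0,0]],
    [[0,0.05,0.45],[0,0,0]],
    [[0,0.06,0.45],[0,0,0]],
    [[0,0.06,0.45],[0,0,0]],
    [[0,0.06,0.45],[0,0,0]],
    [[0,0.05,0.45],[0,0,0]],
    [[0,0.05,0.45],[0,0,0]],
  ],
  gripper=0,
)

```text
clock: 11.72
tool_pos: [0.5099, 0.3765, 0.3658]
tcp_rot: [[-0.001, -1.0, 0.0], [-0.001, 0.0, 1.0], [-1.0, 0.001, -0.001]]
force: [0.5, -0.6, 0.6]
width: -0.0003
```

Emit:
arm_command(
  increments=[
    [[0,0,0],[0,0,0]],
    [[0,0,0],[0,0,0]],
    [[0,0,0],[0,0,0]],
  ],
)

```text
clock: 12.1
tool_pos: [0.5108, 0.3737, 0.3664]
tcp_rot: [[-0.001, -1.0, 0.002], [-0.001, 0.002, 1.0], [-1.0, 0.001, -0.001]]
force: [0.4, -0.6, -0.3]
width: 0.0001
```

Run:
```python
from h import *
s=env.state();print(s['clock'],s['tool_pos'],s['joint_pos'].round(2),s['width'])
c,im,d=grab('wrist','w4.png')
P=pts(c,d,np.ones(d.shape,bool))
np.save('w4P.npy',P)
for r in env.masks_of('lever_grip','wrist')[:2]:
    p=pts(c,d,r['mask']);p=p[(p[:,2]>.08)&(p[:,2]<.092)];print(r['p'],r['position'],len(p))
    if len(p)>9: mm=p.mean(0);w,v=np.linalg.eigh(np.cov((p-mm)[:,:2].T));print(mm,v[:,1],np.sqrt(w),p.min(0),p.max(0))
# tips geometry
q=P[((P>[.4,.3,.15])&(P<[.65,.45,.25])).all(1)];print('fingers',len(q),q.min(0) if len(q) else 0,q.max(0) if len(q) else 0)
```

```text
12.1 [0.51076459 0.37374578 0.36642152] [ 0.51  0.1   1.63 -0.    1.41 -1.05] 0.00010678203078421531
0.94 [219.2, 232.1] 2228
[0.51307309 0.33646668 0.08461204] [-0.95374341 -0.30062188] [0.00428692 0.02373737] [0.47486672 0.31805686 0.08000949] [0.55669231 0.3550073  0.08778024]
fingers 12513 [0.49519174 0.33551222 0.19580364] [0.52249478 0.41281971 0.24999914]
```

View pics/w4.png

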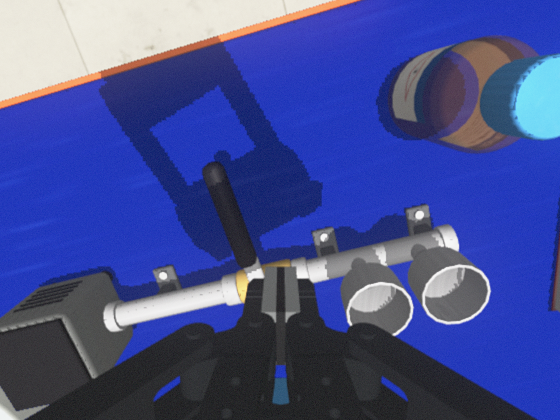

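The wrist view shows the sleeve centred at (228,215), its top running along (-0.954, -0.30), with the lever nearly shut. Fingers are on its +y side with about 15 mm of gap. Next I'll compute the arc.

Run:
```python
import numpy as np
S=np.array([.592,.360]);phi=np.radians(14.5)
prev=np.array([.5108,.3737]);
for th in [0.05,.2,.4,.6,.8,1.0,1.2,1.35,1.45,1.52]:
    a=np.pi+phi+th;u=np.array([np.cos(a),np.sin(a)]);t=np.array([-u[1],u[0]])
    d=11*abs(t[0])+14.5*abs(t[1])
    p=S+.082*u-(.008+d/1000)*t
    dd=p-prev;prev=p
    print(th,p.round(4),'ty %.3f tz %.3f'%(-dd[0]/.12,dd[1]/.12))
```

```text
0.05 [0.5062 0.3595] ty 0.038 tz -0.118
0.2 [0.507  0.3473] ty -0.006 tz -0.101
0.4 [0.511 0.331] ty -0.033 tz -0.136
0.6 [0.5186 0.3152] ty -0.064 tz -0.131
0.8 [0.5299 0.301 ] ty -0.094 tz -0.119
1.0 [0.5446 0.2893] ty -0.122 tz -0.098
1.2 [0.5619 0.281 ] ty -0.144 tz -0.069
1.35 [0.5752 0.2774] ty -0.111 tz -0.030
1.45 [0.5822 0.276 ] ty -0.058 tz -0.012
1.52 [0.5872 0.2753] ty -0.042 tz -0.005
```

Emit:
arm_command(
  increments=[
    [[0.2,0,0],[0,0,0]],
    [[0.25,0,0],[0,0,0]],
    [[0.25,0,0],[0,0,0]],
    [[0.25,0,0],[0,0,0]],
    [[0.145,0,0],[0,0,0]],
    [[0,0,0],[0,0,0]],
    [[0,0,0],[0,0,0]],
  ],
)

```text
clock: 13.08
tool_pos: [0.5111, 0.3749, 0.237]
tcp_rot: [[0.002, -1.0, 0.001], [0.001, 0.001, 1.0], [-1.0, -0.002, 0.001]]
force: [0.0, 0.7, -0.7]
width: -0.0
```

Emit:
arm_command(
  increments=[
    [[0,0.03,-0.12],[0,0,0]],
    [[0,0,-0.1],[0,0,0]],
    [[0,-0.03,-0.135],[0,0,0]],
    [[0,-0.065,-0.13],[0,0,0]],
    [[0,-0.095,-0.12],[0,0,0]],
    [[0,0,0],[0,0,0]],
    [[0,0,0],[0,0,0]],
  ],
)

```text
clock: 13.95
tool_pos: [0.5299, 0.3018, 0.2352]
tcp_rot: [[-0.0, -1.0, 0.001], [-0.001, 0.001, 1.0], [-1.0, 0.0, -0.001]]
force: [-0.2, -0.4, -0.9]
width: -0.0
```

Run:
```python
from h import *
c,im,d=grab('wrist','w5.png')
```

```text
(no output)
```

View pics/w5.png

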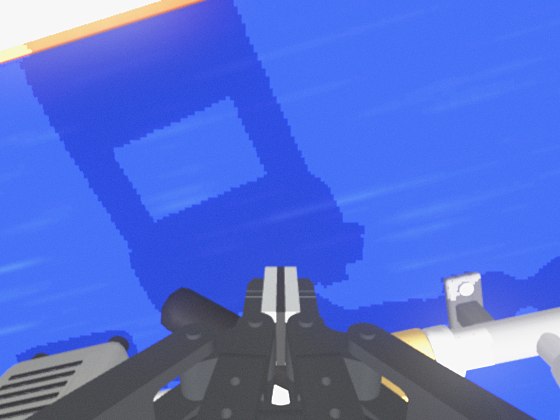

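The lever has turned with the fingers, and its tip shows at (185,310). I'll carry on along the arc.

Emit:
arm_command(
  increments=[
    [[0,-0.12,-0.1],[0,0,0]],
    [[0,-0.145,-0.07],[0,0,0]],
    [[0,-0.11,-0.03],[0,0,0]],
    [[0,-0.06,-0.01],[0,0,0]],
    [[0,-0.04,0],[0,0,0]],
    [[0,0,0],[0,0,0]],
    [[0,0,0],[0,0,0]],
  ],
)

```text
clock: 14.88
tool_pos: [0.5866, 0.2771, 0.2356]
tcp_rot: [[0.001, -1.0, 0.0], [0.0, 0.0, 1.0], [-1.0, -0.001, 0.0]]
force: [0.1, -0.7, 0.7]
width: -0.0003
```

Run:
```python
from h import *
for n in ('scene','top'):
    c,im,d=grab(n,n+'6.png')
    for r in env.masks_of('lever_grip',n)[:2]:
        p=pts(c,d,r['mask']);p=p[(p[:,2]>.08)&(p[:,2]<.092)];print(n,r['p'],r['position'],len(p), p.mean(0) if len(p) else '')
        if len(p)>9: mm=p.mean(0);print('ang',np.degrees(np.arctan2(mm[1]-.36,mm[0]-.592))%360-194.5)
    if n=='scene': cv2.imwrite('pics/s6c.png',cv2.resize(im[130:280,170:370],None,fx=4,fy=4))
```

```text
scene 0.57 [191.1, 267.7] 38 [0.60844567 0.25429803 0.08330274]
ang 84.34347535157877
top 0.59 [230.4, 348.2] 41 [ 0.55123448 -0.02329526  0.08171414]
ang 69.4291061867442
```

View pics/s6c.png

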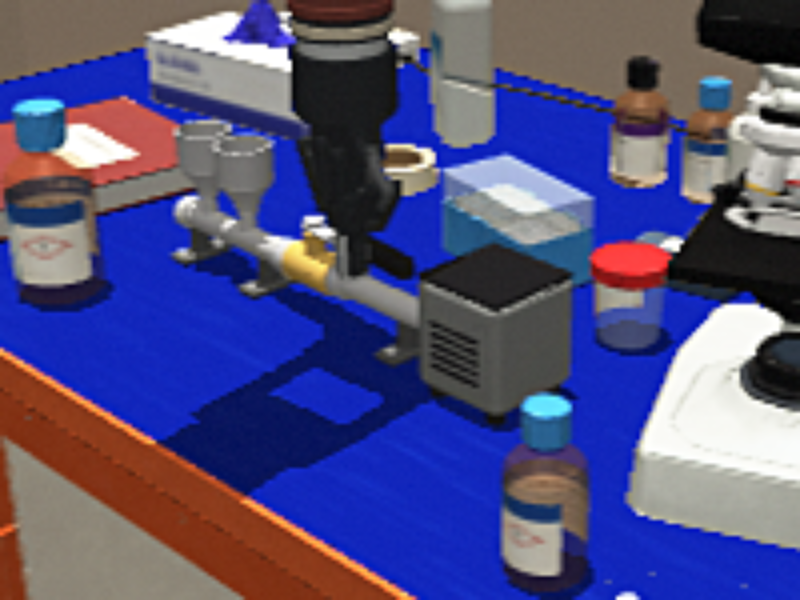

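The lever is almost over the pipe, at about 85°. I'll nudge +x until the stop shows in the force.

Emit:
arm_command(
  increments=[
    [[0,-0.03,0],[0,0,0]],
    [[0,0,0],[0,0,0]],
    [[0,0,0],[0,0,0]],
  ],
)

```text
clock: 15.45
tool_pos: [0.5903, 0.277, 0.2355]
tcp_rot: [[0.0, -1.0, 0.0], [0.0, 0.0, 1.0], [-1.0, -0.0, 0.0]]
force: [0.4, 0.4, 0.1]
width: 0.0
```

Emit:
arm_command(
  increments=[
    [[0,-0.02,0],[0,0,0]],
    [[0,0,0],[0,0,0]],
    [[0,0,0],[0,0,0]],
  ],
)

```text
clock: 15.82
tool_pos: [0.5927, 0.2769, 0.2355]
tcp_rot: [[0.0, -1.0, 0.0], [-0.0, 0.0, 1.0], [-1.0, -0.0, -0.0]]
force: [-0.0, -0.1, -0.6]
width: -0.0003
```

Emit:
arm_command(
  increments=[
    [[0,-0.02,0],[0,0,0]],
    [[0,0,0],[0,0,0]],
    [[0,0,0],[0,0,0]],
  ],
)

```text
clock: 16.2
tool_pos: [0.5951, 0.2769, 0.2355]
tcp_rot: [[0.0, -1.0, 0.0], [-0.0, 0.0, 1.0], [-1.0, -0.0, -0.0]]
force: [-0.3, 0.5, 0.3]
width: -0.0001
```

Emit:
arm_command(
  increments=[
    [[0,-0.015,0],[0,0,0]],
    [[0,0,0],[0,0,0]],
    [[0,0,0],[0,0,0]],
  ],
)

```text
clock: 16.58
tool_pos: [0.5967, 0.277, 0.2354]
tcp_rot: [[-0.001, -1.0, 0.0], [-0.0, 0.0, 1.0], [-1.0, 0.001, -0.0]]
force: [-2.2, 1.8, 0.5]
width: -0.0001
```

Emit:
arm_command(
  increments=[
    [[0,-0.015,0],[0,0,0]],
    [[0,0,0],[0,0,0]],
    [[0,0,0],[0,0,0]],
  ],
)

```text
clock: 16.95
tool_pos: [0.5977, 0.2771, 0.2353]
tcp_rot: [[-0.005, -1.0, 0.0], [-0.001, 0.0, 1.0], [-1.0, 0.005, -0.001]]
force: [-8.3, 0.7, 3.6]
width: -0.0002
```

Run:
```python
from h import *
for n in ('scene',):
    c,im,d=grab(n,n+'7.png')
    for r in env.masks_of('lever_grip',n)[:2]:
        p=pts(c,d,r['mask']);p=p[(p[:,2]>.08)&(p[:,2]<.092)];print(n,r['p'],r['position'],len(p), p.mean(0) if len(p) else '')
        if len(p)>9: mm=p.mean(0);print('ang',np.degrees(np.arctan2(mm[1]-.36,mm[0]-.592))%360-194.5)
```

```text
scene 0.6 [190.4, 269.3] 34 [0.61947009 0.25638498 0.08328228]
ang 90.34848215678494
scene 0.54 [202.8, 274.0] 288 [0.61334382 0.22954658 0.0859429 ]
ang 84.79198023252184
```

The force rose to 8 N and the lever sits at about 90°, so it's at the stop. I'll back off (-x), then go up.

Emit:
arm_command(
  increments=[
    [[0,0.05,0],[0,0,0]],
    [[0,0.12,0],[0,0,0]],
    [[0,0.12,0],[0,0,0]],
    [[-0.2,0.05,0],[0,0,0]],
    [[-0.3,0,0],[0,0,0]],
    [[-0.3,0,0],[0,0,0]],
    [[-0.3,0.2,0],[0,0,0]],
    [[-0.2,0.2,0],[0,0,0]],
  ],
)

```text
clock: 18.05
tool_pos: [0.5088, 0.2769, 0.3937]
tcp_rot: [[0.003, -1.0, 0.001], [0.001, 0.001, 1.0], [-1.0, -0.003, 0.001]]
force: [-0.1, 0.4, 0.7]
width: 0.0002
```

Emit:
arm_command(
  increments=[
    [[0,0,0],[0,0,0]],
    [[0,0,0],[0,0,0]],
    [[0,0,0],[0,0,0]],
    [[0,0,0],[0,0,0]],
  ],
)

```text
clock: 18.55
tool_pos: [0.5101, 0.2768, 0.39]
tcp_rot: [[-0.002, -1.0, 0.001], [-0.001, 0.001, 1.0], [-1.0, 0.002, -0.001]]
force: [1.0, 0.3, -0.9]
width: 0.0002
```

Run:
```python
from h import *
s=env.state();print(s['clock'],s['tool_pos'],s['force'])
for n in ('scene','wrist'):
    c,im,d=grab(n,n+'8.png')
    for t in ('lever_grip','cup','dropper','tub','bottle'):
      for r in env.masks_of(t,n)[:2]:
        p=pts(c,d,r['mask'])
        print(n,t,round(r['p'],2),r['position'],np.median(p,0).round(3),p.max(0).round(3))
        if t=='lever_grip':
            p=p[(p[:,2]>.08)&(p[:,2]<.092)]
            if len(p)>9: mm=p.mean(0);w,v=np.linalg.eigh(np.cov((p-mm)[:,:2].T));print(mm,v[:,1],'ang',np.degrees(np.arctan2(mm[1]-.36,mm[0]-.592))%360-194.5)
```

```text
18.55 [0.51009413 0.2768331  0.39004849] [ 0.96045768  0.25659115 -0.91091844]
scene lever_grip 0.61 [189.2, 264.9] [0.611 0.283 0.079] [0.627 0.359 0.086]
[0.61470735 0.27386255 0.08331983] [-0.2571434   0.96637326] ang 90.26819719232276
scene cup 0.68 [204.1, 328.5] [0.765 0.179 0.045] [0.816 0.298 0.067]
scene dropper 0.63 [292.7, 383.2] [ 0.627 -0.208  0.033] [ 0.643 -0.193  0.062]
scene tub 0.55 [274.4, 394.8] [ 0.695 -0.177  0.037] [ 0.724 -0.146  0.042]
scene bottle 0.89 [178.8, 184.8] [0.425 0.477 0.077] [0.518 0.757 0.159]
scene bottle 0.75 [255.6, 304.4] [ 0.546 -0.043  0.057] [0.589 0.002 0.113]
wrist lever_grip 0.94 [294.7, 342.8] [0.599 0.338 0.074] [0.657 0.368 0.087]
[0.60379324 0.31583841 0.08412309] [-0.85654067 -0.51607953] ang 90.45178319585358
wrist cup 0.37 [276.7, 391.8] [0.589 0.384 0.072] [0.732 0.573 0.279]
wrist bottle 0.66 [223.4, 6.1] [ 0.554 -0.004  0.012] [ 0.58  -0.002  0.024]
wrist bottle 0.61 [97.1, 526.0] [0.432 0.471 0.059] [0.475 0.55  0.103]
```

View pics/scene8.png

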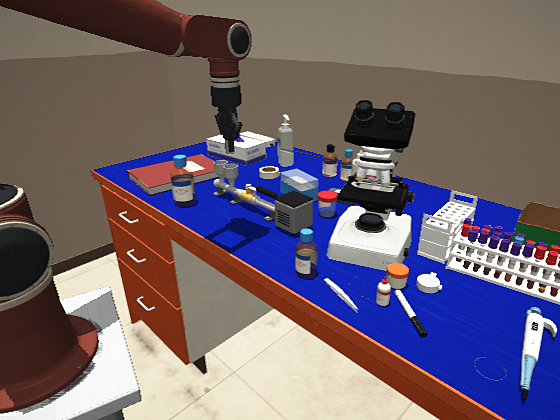

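View pics/wrist8.png

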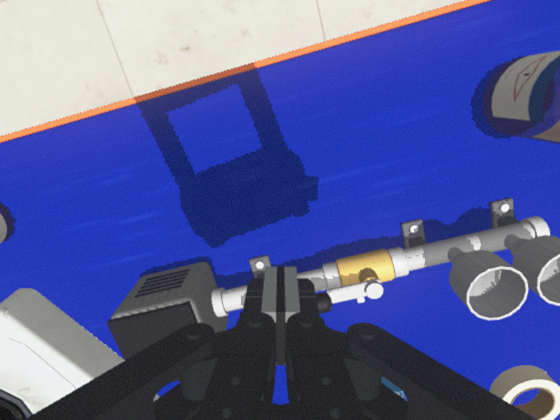

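The lever lies over the pipe at about 90° (scene pixel (265,189)). The bottle stands upright at scene (305,255), the bystanders haven't moved and the arm is clear of everything, so I'm handing in.

```bash
python3 -c "
from plant import env
print(env.finish_job())"
```

```text
the job is handed in; nothing more can be done
None
```

I moved the small stain bottle out of the way, opened the valve to its stop, and handed the job in at about 19 s of the 56 s; it reports no verdict.

- **Bottle:** It was lifted and set down upright at about (0.554, -0.030), roughly 39 cm from the spindle. I released it while the lever was still shut, and it was still standing upright in the last picture.
- **Lever:** I pushed it with closed fingers until the force rose to 8 N at the stop. After backing off, the scene camera gave about 90° for both its position and its direction.
- **Bystanders:** The cup, dropper bottle and tub measured within about 2 mm of their starting positions.
- **Arm:** It was clear of everything, with only sensor noise of about 1 N on the force reading.

**Readings that disagreed:**
- **Top camera:** During the push, its lever detection landed on the relocated bottle, so I ignored it.
- **Wrist camera:** In the last check the fingers partly hid the lever, so its direction was unusable, though its position still gave 90°.

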